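Fetch the second valve poppet from its deep canister

TASK

This order needs two brass valve poppets, and one already stands in the cardboard tray. Three deep steel canisters stand in a row: reach into the one that holds a poppet (a round disc with a slim stem standing up), lift the poppet out, and set it down, not dropped, standing on its disc in the tray's empty compartment, where the paper ticket lies. Leave that canister and the poppet already in the tray standing where they are.

Things in the scene. Friction and masses are not known exactly. Their poses are not given: they have to be found in the camera images.
- poppet: Brass valve poppet to fetch: disc 48 mm across, 10 mm thick, with a round stem 14 mm in diameter rising from its middle (a cone joins them up to 17 mm above the underside); 61 mm high in all, 0.15 to 0.3 kg. Stands loose in the canister, stem up, at most 8 mm off its centre. Origin: centre of the disc's underside; z up the stem.
- canister: Open round steel can holding the poppet, loose: 102 mm outside, 96 mm inside diameter, 88 mm high, floor 4 mm thick, 0.8 kg. The stem ends 23 mm below the rim; wide-open fingers do not fit in. Two like cans, over 125 mm off centre to centre along y, hold a squat six-sided brass plug and a plain brass bush, below their rims. Origin: centre of underside; z up.
- ticket: Blank paper ticket 85 x 55 mm, stuck flat at the centre of the tray's empty compartment. Origin there, on its floor 4 mm above the bench; z up; x, y along the compartment's sides, y along the tray's length. Cardboard tray, fixed: 126 x 248 mm, 30 mm high, two compartments side by side, each about 118 x 118 mm inside, 26 mm deep.
- mate: The like poppet already standing, stem up, in the middle of the tray's other compartment, 122 mm from the ticket. It stays there. Origin: centre of the disc's underside; z up its stem.

How it is judged (in metres and radians):
On the way, in this order (a step that is already met when the one before it is completed fails the run):
1. the poppet is lifted clear out of the canister (z of poppet in the frame of canister above 0.085 m), for 0.1 s.
2. still held, the poppet is lowered into the empty compartment to within 15 mm of its floor (contact force between the fingers and poppet above 0.5 N and z of poppet in the frame of ticket below 0.015 m and horizontal distance between poppet and ticket below 0.05 m), for 0.05 s.
At the end, for the whole second after the job is handed in: The poppet rests on its disc in the empty compartment, within 10 degrees of upright, 50 mm of the ticket's centre and 8 mm of floor height; the other poppet stands (10 degrees) within 30 mm of its start; the canister stands (10 degrees) within 50 mm of its start (horizontal distance between poppet and ticket below 0.05 m and z of poppet in the frame of ticket below 0.008 m and angle between each of poppet, mate, canister's own z axis and vertical below 0.17 rad and linear speed of poppet below 0.02 m/s and horizontal distance between mate and ticket above 0.08 m and distance of mate from where it was at the start of the episode below 0.03 m and distance of canister from where it was at the start of the episode below 0.05 m); the robot touches nothing.
It fails at once if the canister is tipped by more than 20 degrees (angle between canister's own z axis and vertical above 0.35 rad).
It fails at once if the poppet already in the tray is tipped by more than 20 degrees (angle between mate's own z axis and vertical above 0.35 rad).
It also fails if it takes over 45 s, if anything falls off the work surface, if the arm or the gripper's body presses on something with over 40 N, if the wrist force passes 120 N, or if a joint passes its speed limit or range.

ROBOT

A 7-joint arm with a two-finger parallel gripper is mounted at the origin on the work surface. World frame = base frame: x ahead of the robot, y to its left, z up, the work surface at z = 0. Lengths are in mm, angles in rad, forces in N, time in s.
With the tool pointing down it reaches from about 400 to 875 mm from the base axis. Payload 4.4 kg.
Tool frame: the origin (TCP) lies at the very end of the fingers, on their centre line; the grasp point (between the pads) lies 19 mm behind it (grip_depth is the distance from the TCP to the grasp point, in mm); z points along the fingers, y is the direction in which the jaws open and shut (so a half turn about z gives the same grasp; the last joint's range is limited). The gripper opens to 85 mm and grips with 20 to 120 N. Pads are 22 mm wide; open, the fingers measure 114 mm over their backs; the gripper's body (76 mm by 85 mm) begins 54 mm behind the grasp point. The pads swing forward as they close: fully open they stand 13 mm farther back than shut.
Start: joints at [-1.265, 0.628, 0.038, 1.517, -0.027, 0.996, -0.02], TCP at [236.118, 605.612, 231.313] pointing down, gripper open.
Joint ranges: [-3.06, 3.06], [-0.37, 2.12], [-1.25, 1.32], [0.18, 2.47], [-1.1, 4.24], [0.23, 1.98], [-2.94, 2.94]. Speed limits (rad/s): [2.57, 2.57, 3.14, 3.14, 3.14, 3.14, 3.14].

INTERFACE

Orientations are given as [roll, pitch, yaw] about the fixed x, y, z axes, in that order (R = Rz(yaw) Ry(pitch) Rx(roll)).
In Python, from cell import read_state, get_image, finish_job, recognise, outline_of, grip_depth gives the robot as it stands. The module is installed in compiled form; this text tells all that it offers.
- The arm moves only by the tool send_rows, never from a script. Its argument "rows" is a list of rows, each a list of 5 numbers: the gripper command: -1 is shut, 1 is fully open, values between are in proportion, then the shift along the tool's x, y, z in m, then the turn about the tool's z in rad. In form: [[claw, tx, ty, tz, roll], ...]. A call has 1 to 12 rows; each row shifts and turns the pose as measured when the row begins, along the tool's axes as they then stand; what a row does not reach is not made up. A row lasts 1/12 s, in which the tool goes at most 41.7 mm and 7.16 degrees, less where a joint would pass 70% of its speed; a pose out of reach is approached as far as the arm can. A call with a gripper value outside its range is refused whole. The fingers move at their own pace and stop on an object; the grip force is fixed at half the most. Time passes only in rows, so rows that do not move let the fingers close. It gives the time, the measured TCP pose, the force and the opening at its end, in the units of the state.
- read_state(): the state, without advancing time (a new reading comes with each control period).
- get_image(name): name is "scene" or "top"; returns a dict with "image" (400x640x3 uint8, blue, green, red), "z_map" (400x640 float32, mm along the optical axis (not along the pixel's ray), 0 where there is no reading), "K" (3x3 intrinsics, pixels), "dist" ([k1, k2, p1, p2, k3] as OpenCV has them; the pictures are not rectified), "R" (3x3) and "t" (3): a world point X has camera coordinates R X + t. Camera axes: x right, y down, z forward; pixel columns grow to the right and rows downward; lengths in mm; the calibration is good to about 2 mm. A picture is of the moment at which its call begins.
- finish_job(): hands the job in, once; it reports no verdict.
Trained networks look in a picture, given as the dict that the camera call returned (one of the last four; its "shot" number tells which), for a name from the list of things; names that differ only in an ending like _2 or _b are one class to them, and where a whole thing is asked for, a point or a joint stands for the part that bears it (a point fixed in the world has none). Each returns a list of dicts, best first, with "score" (0 to 1); they miss things now and then, are a little off and sometimes report something else, mostly with a low value. They report only what shows in the picture. A call takes as long as a camera call.
- recognise(picture, query): "box" ([left, top, right, bottom] in pixels, round what is visible of it).
- outline_of(picture, query): "mask" (400x640 bool, what is visible of it) and "box" ([left, top, right, bottom] in pixels, round what is visible of it).
The state is a dict: "clock": time; "qpos": joint angles; "qd": joint speeds; "tau": joint torques, N m; "eef_pos": TCP position; "tool_rot": TCP orientation; "force": force on the tool from outside, world axes, zero at the start; "torque": the same for the moment, N m; "width": finger opening in mm.
Only numpy, scipy, OpenCV 4.12 (cv2) and the standard library are available. Lean on these libraries where they do the work, as an engineer would, in place of code of your own. Each camera call takes 0.05 s, during which the arm holds its last target.

## Working session

There is one attempt and no reset: what is moved stays moved. The work goes in short steps, Python scripts to look and compute and a tool call to move; the robot and the scene stay as the last step left them, time stands still between calls to the robot, and variables do not carry over. Pictures are saved under pics/ and viewed, and the job is handed in when it is done.

Besides the shell and the picture viewer there is one more tool, called after ">>>" by a JSON object that holds its "fn" and its "kwargs", one argument or row to a line. send_rows: Moves the arm, as the interface text tells. Its arguments: {"type":"object","properties":{"rows":{"type":"array"}},"required":["rows"]}

```bash
mkdir -p pics
cat > h.py <<'E'
import numpy as np,cv2,pickle
from cell import *
def px2w(p,u,v,z):
    n=cv2.undistortPoints(np.array([[[u,v]]],float),p['K'],np.array(p['dist']))[0,0]
    return p['R'].T@(np.array([n[0]*z,n[1]*z,z])-p['t'])
def cloud(p):
    z=p['z_map'];h,w=z.shape
    uu,vv=np.meshgrid(np.arange(w),np.arange(h))
    n=cv2.undistortPoints(np.stack([uu,vv],-1).reshape(-1,1,2).astype(float),p['K'],np.array(p['dist'])).reshape(h,w,2)
    c=np.dstack([n[...,0]*z,n[...,1]*z,z])
    W=(c-np.array(p['t']).reshape(3))@np.array(p['R'])
    W[z<=0]=np.nan
    return W
E
python3 - <<'E'
from h import *
s=read_state();print({k:np.round(v,3) for k,v in s.items()},grip_depth)
for n in['scene','top']:
    p=get_image(n);cv2.imwrite(f'pics/{n}1.png',p['image'])
    W=cloud(p);print(n,np.round(-p['R'].T@p['t']), (p['z_map']>0).mean())
    np.save(f'{n}1.npy',W)
    for q in['poppet','canister','ticket','mate']:
        for r in outline_of(p,q)[:4]:
            m=r['mask'];print(q,round(r['score'],2),np.round(r['box']),np.round(np.nanmedian(W[m],0)),np.round(np.nanpercentile(W[m],[3,97],axis=0)).tolist())
E
```

```text
{'clock': np.float64(0.0), 'qpos': array([-1.265,  0.629,  0.038,  1.518, -0.027,  0.996, -0.02 ]), 'qd': array([-0.001,  0.001,  0.   ,  0.   ,  0.001, -0.002,  0.   ]), 'tau': array([ 0.0000e+00, -5.6343e+01,  1.2270e+00, -1.9346e+01,  1.1000e-02,
        1.0000e-02, -0.0000e+00]), 'eef_pos': array([235.879, 605.022, 230.388]), 'tool_rot': array([-3.14,  0.  ,  2.77]), 'force': array([-0.863,  0.292, -0.026]), 'torque': array([-0.044,  0.025, -0.002]), 'width': np.float64(85.408)} 18.700000000000003
scene [1021.  422.  942.] 0.99590234375
poppet 0.65 [248. 136. 257. 144.] [ 522. -223.   57.] [[515.0, -229.0, 44.0], [525.0, -220.0, 70.0]]
poppet 0.54 [439. 276. 490. 320.] [497. 339.   7.] [[457.0, 310.0, 3.0], [537.0, 369.0, 10.0]]
canister 0.91 [231. 110. 279. 170.] [ 521. -224.   52.] [[473.0, -275.0, 5.0], [571.0, -176.0, 90.0]]
ticket 0.62 [443. 278. 492. 320.] [496. 340.   7.] [[459.0, 311.0, 3.0], [536.0, 370.0, 10.0]]
mate 0.84 [412. 233. 435. 260.] [469. 224.  18.] [[446.0, 202.0, 12.0], [486.0, 242.0, 67.0]]
top [ 401.  -44. 1041.] 0.9961171875
canister 0.96 [386. 189. 444. 241.] [ 528. -238.   15.] [[472.0, -274.0, 1.0], [568.0, -178.0, 89.0]]
ticket 0.8 [147. 216. 181. 253.] [496. 338.   5.] [[457.0, 310.0, 2.0], [533.0, 367.0, 8.0]]
mate 0.93 [206. 234. 224. 258.] [463. 216.  16.] [[444.0, 200.0, 12.0], [485.0, 239.0, 65.0]]
mate 0.29 [147. 217. 180. 250.] [497. 339.   5.] [[459.0, 310.0, 2.0], [535.0, 367.0, 8.0]]
```

Run:
```python
import cv2
a=cv2.imread('pics/scene1.png');b=cv2.imread('pics/top1.png')
cv2.imwrite('pics/s1b.png',cv2.resize(a[90:340,200:540],None,fx=2.3,fy=2.3))
cv2.imwrite('pics/t1b.png',cv2.resize(b[130:290,140:460],None,fx=2.5,fy=2.5))
```

```text
(no output)
```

View pics/scene1.png

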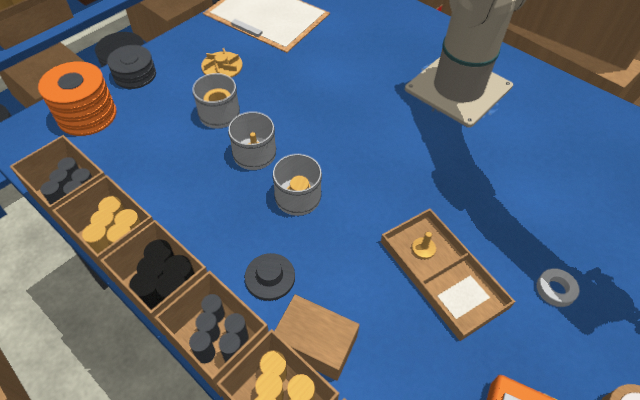

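View pics/s1b.png

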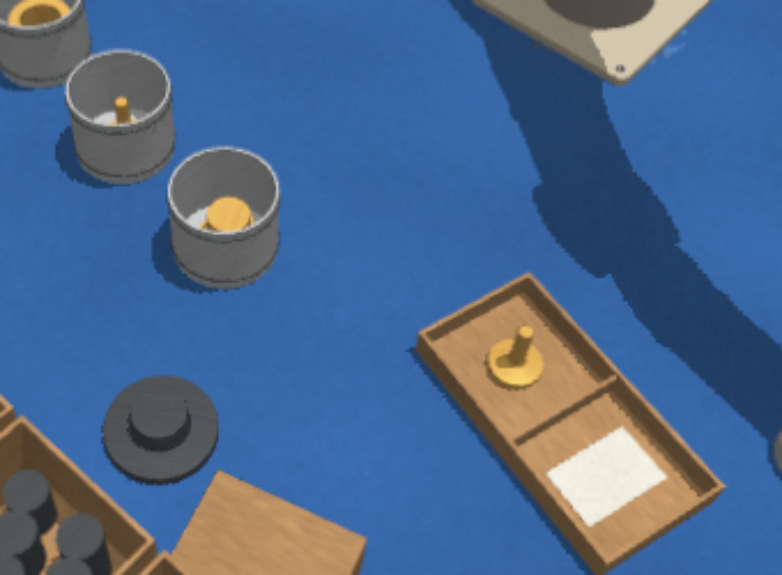

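View pics/top1.png

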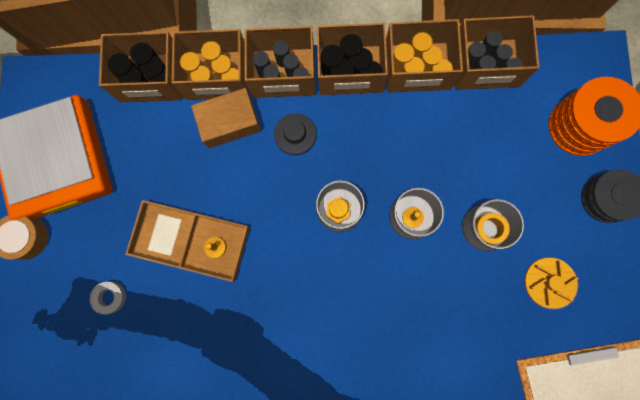

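View pics/t1b.png

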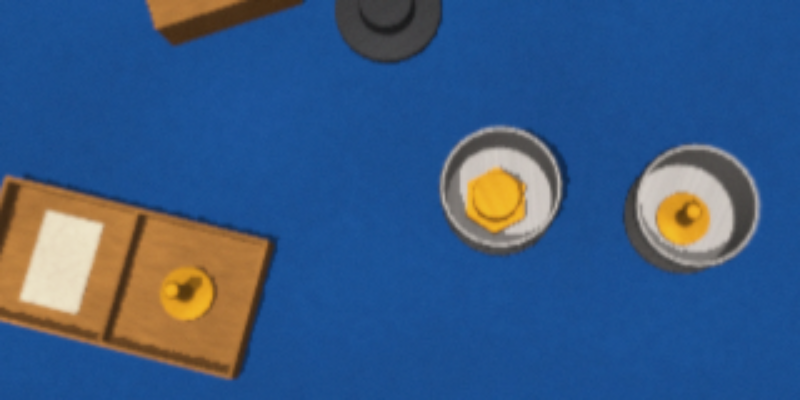

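The middle canister holds the poppet: it is at top (417,213), stem at about (415,214). The ticket is at top (165,235) and the mate at (215,246). Next I'll measure them precisely.

Run:
```python
from h import *
from scipy.optimize import least_squares
def circ(P):
    f=lambda p:np.hypot(P[:,0]-p[0],P[:,1]-p[1])-p[2]
    r=least_squares(f,[*P[:,:2].mean(0),40],loss='soft_l1');return np.round(r.x,1),round(float(np.std(r.fun)),2),len(P)
for n in['top','scene']:
    W=np.load(n+'1.npy');P=W.reshape(-1,3);P=P[~np.isnan(P[:,0])]
    q=P[np.hypot(P[:,0]-522,P[:,1]+226)<62]
    rim=q[(q[:,2]>83)];print(n,'rim',circ(rim))
    i=q[np.hypot(q[:,0]-522,q[:,1]+226)<36]
    st=i[(i[:,2]>30)&(i[:,2]<75)];top=i[(i[:,2]>58)&(i[:,2]<75)]
    print('stem',np.round(st.mean(0),1),len(st),'top',np.round(top,0).tolist())
    d=i[(i[:,2]>10)&(i[:,2]<20)];print('disc',circ(d) if len(d)>5 else 0,d.mean(0))
    m=P[np.hypot(P[:,0]-465,P[:,1]-220)<40]
    print('mate top',np.round(m[m[:,2]>55].mean(0),1), 'disc',np.round(m[(m[:,2]>11)&(m[:,2]<18)].mean(0),1))
    t=P[(np.hypot(P[:,0]-496,P[:,1]-339)<110)&(P[:,2]>22)&(P[:,2]<38)]
    h=cv2.minAreaRect(t[:,:2].astype(np.float32));print('traywall',h)
# stem color in top image
p=get_image('top');hsv=cv2.cvtColor(p['image'],cv2.COLOR_BGR2HSV)
im=p['image'];m=(hsv[...,1]>120)&(hsv[...,0]<35)&(hsv[...,2]>90)
v,u=np.nonzero(m[185:245,385:448]);print('brass px centroid',u.mean()+385,v.mean()+185,len(u),u.min()+385,u.max()+385,v.min()+185,v.max()+185)
cv2.imwrite('pics/t2.png',cv2.resize(im[180:245,380:450],None,fx=8,fy=8,interpolation=cv2.INTER_NEAREST))
r=outline_of(p,'ticket')[0]['mask']
hs=(hsv[...,1]<60)&(hsv[...,2]>150);hs[:,:140]=0;hs[:,185:]=0;hs[:205]=0;hs[260:]=0
W=cloud(p)
for M in(r,hs):
    w=np.array([px2w(p,x,y,p['z_map'][y,x]) for y,x in np.argwhere(M)]);print('ticket',M.sum(),cv2.minAreaRect(w[:,:2].astype(np.float32)),w[:,2].mean())
```

```text
top rim (array([ 520.6, -226.9,   49.1]), 0.93, 248)
stem [ 517.2 -226.3   58. ] 53 top [[524.0, -225.0, 64.0], [524.0, -226.0, 67.0], [524.0, -229.0, 63.0], [524.0, -231.0, 66.0], [522.0, -223.0, 63.0], [522.0, -224.0, 66.0], [522.0, -227.0, 64.0], [521.0, -228.0, 66.0], [522.0, -231.0, 65.0], [521.0, -233.0, 66.0], [519.0, -222.0, 68.0], [520.0, -224.0, 65.0], [520.0, -227.0, 62.0], [519.0, -228.0, 66.0], [519.0, -230.0, 66.0], [519.0, -233.0, 65.0], [517.0, -222.0, 66.0], [518.0, -224.0, 63.0], [517.0, -226.0, 66.0], [518.0, -229.0, 63.0], [517.0, -230.0, 66.0], [518.0, -233.0, 62.0], [517.0, -235.0, 62.0], [515.0, -222.0, 66.0], [516.0, -224.0, 62.0], [515.0, -226.0, 67.0], [515.0, -229.0, 63.0], [515.0, -230.0, 67.0], [515.0, -232.0, 66.0], [514.0, -223.0, 58.0], [514.0, -225.0, 59.0], [513.0, -226.0, 66.0], [513.0, -228.0, 66.0], [513.0, -230.0, 64.0], [513.0, -232.0, 64.0], [512.0, -227.0, 60.0]]
disc (array([ 519.1, -229.2,   18.4]), 4.24, 287) [ 517.6284079  -226.85120253   15.53321277]
mate top [463.8 219.2  63.6] disc [463.4 217.9  15.2]
traywall ((492.975830078125, 325.11
[... 701 characters left out ...]
0, -224.0, 63.0], [521.0, -222.0, 63.0], [519.0, -221.0, 62.0], [515.0, -222.0, 59.0], [524.0, -223.0, 62.0], [522.0, -221.0, 62.0], [523.0, -221.0, 59.0]]
disc 0 [ 506.73479847 -244.61151705   16.25897035]
mate top [466.5 221.9  64.4] disc [468.9 223.6  16. ]
traywall ((490.2149963378906, 318.224609375), (170.69189453125, 130.02151489257812), 74.66282653808594)
brass px centroid 412.7521613832853 217.0057636887608 347 403 423 207 227
ticket 884 ((452.2928466796875, 161.11988830566406), (423.4096374511719, 84.61457061767578), 75.8707275390625) 15.568976292898018
ticket 815 ((447.4291687011719, 161.60623168945312), (421.47967529296875, 81.97354125976562), 74.23518371582031) 16.436878558415803
```

View pics/t2.png

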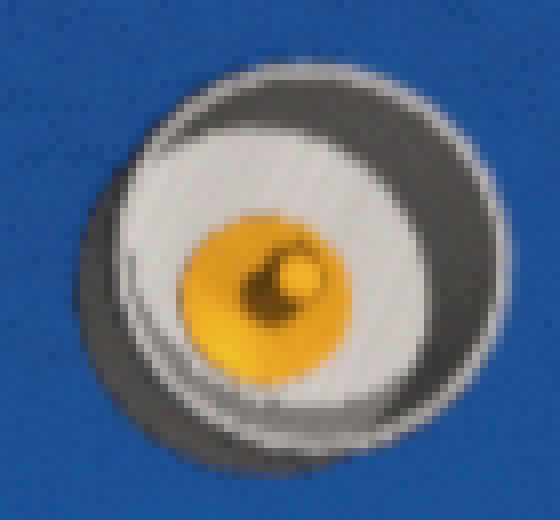

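>>> {"fn": "send_rows", "kwargs": {
  "rows": [
    [0,-0.03,-0.02,0,0],
    [0,-0.03,-0.02,0,0],
    [0,-0.03,-0.02,0,0],
    [0,-0.03,-0.02,0,0],
    [0,-0.03,-0.02,0,0],
    [0,-0.03,-0.02,0,0],
    [0,-0.03,-0.02,0,0],
    [0,-0.03,-0.02,0,0],
    [0,-0.03,-0.02,0,0],
    [0,-0.03,-0.02,0,0],
    [0,-0.03,-0.02,0,0],
    [0,-0.03,-0.02,0,0]
  ]
}}

```text
clock: 1.6
eef_pos: [489.0, 249.4, 229.0]
tool_rot: [3.132, -0.005, 2.791]
force: [1.2, 1.5, 0.6]
width: 42.3
```

>>> {"fn": "send_rows", "kwargs": {
  "rows": [
    [-0.2,-0.015,-0.034,0,0],
    [-0.2,-0.015,-0.034,0,0],
    [-0.2,-0.015,-0.034,0,0],
    [-0.2,-0.015,-0.034,0,0],
    [-0.2,-0.015,-0.034,0,0],
    [-0.2,-0.015,-0.034,0,0],
    [-0.2,-0.015,-0.034,0,0],
    [-0.2,-0.015,-0.034,0,0],
    [-0.2,-0.015,-0.034,0,0],
    [-0.2,-0.015,-0.034,0,0],
    [-0.2,-0.015,-0.034,0,0],
    [-0.2,-0.015,-0.034,0,0]
  ]
}}

```text
clock: 2.6
eef_pos: [523.5, -216.5, 226.3]
tool_rot: [3.125, 0.006, 2.791]
force: [1.0, 1.3, -0.4]
width: 33.9
```

```bash
cat > d.py <<'E'
import sys
from h import *
from scipy.spatial.transform import Rotation as Ro
s=read_state();R=Ro.from_euler('xyz',s['tool_rot']).as_matrix()
t=np.array(list(map(float,sys.argv[1:4])))
print(np.round(s['eef_pos'],1),np.round(s['tool_rot'],3),'w',round(float(s['width']),1),'q',np.round(s['qpos'],2),'F',np.round(s['force'],1))
print('tool delta mm',np.round(R.T@(t-s['eef_pos']),1),'axis',np.round(R[:,2],3))
E
python3 d.py 519 -226.5 120
```

```text
[ 523.5 -216.5  226.3] [3.125 0.006 2.791] w 33.9 q [ 0.31  0.51  0.06  1.77 -0.06  0.86  1.63] F [ 1.   1.3 -0.4]
tool delta mm [  1.4 -12.6 106.1] axis [ 0.012  0.013 -1.   ]
```

>>> {"fn": "send_rows", "kwargs": {
  "rows": [
    [-0.2,0.001,-0.006,0.02,0],
    [-0.2,0.0005,-0.006,0.025,0],
    [-0.2,0,0,0.03,0],
    [-0.2,0,0,0.02,0],
    [-0.2,0,0,0,0],
    [-0.2,0,0,0,0]
  ]
}}

```text
clock: 3.1
eef_pos: [519.7, -245.0, 130.6]
tool_rot: [3.133, 0.018, 2.771]
force: [0.0, 0.8, -0.2]
width: 33.8
```

```bash
python3 d.py 519 -226.5 30
python3 - <<'E'
from h import *
a=get_image('scene')['image'];b=get_image('top')['image']
cv2.imwrite('pics/m.png',np.hstack([cv2.resize(a[80:180,200:310],(390,355)),cv2.resize(b[170:270,360:470],(390,355))]))
E
```

```text
[ 519.7 -245.   130.6] [3.133 0.018 2.771] w 33.8 q [ 0.36  0.64  0.06  1.85 -0.07  0.64  1.66] F [ 0.   0.8 -0.2]
tool delta mm [  9.2  16.2 100.6] axis [ 0.02   0.001 -1.   ]
```

View pics/m.png

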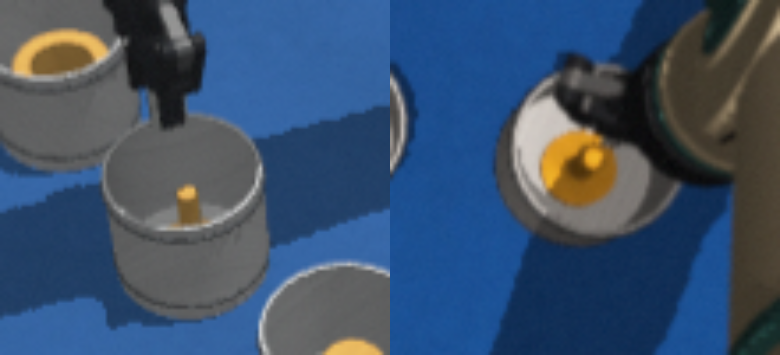

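The gripper stands above the canister, about 16 mm past the stem in −y. The poppet stem is still visible and untouched. I'll correct this and let it settle.

>>> {"fn": "send_rows", "kwargs": {
  "rows": [
    [-0.2,0.005,0.008,0,0],
    [-0.2,0.004,0.008,0,0],
    [-0.2,0,0,0,0],
    [-0.2,0,0,0,0]
  ]
}}

```text
clock: 3.53
eef_pos: [520.5, -224.2, 136.2]
tool_rot: [3.132, 0.028, 2.774]
force: [0.1, -0.1, -0.8]
width: 34.1
```

```bash
python3 d.py 519 -226.5 32
```

```text
[ 520.5 -224.2  136.2] [3.132 0.028 2.774] w 34.1 q [ 0.32  0.62  0.06  1.87 -0.08  0.62  1.64] F [ 0.1 -0.1 -0.8]
tool delta mm [  3.5  -3.6 104.1] axis [ 0.029 -0.002 -1.   ]
```

>>> {"fn": "send_rows", "kwargs": {
  "rows": [
    [-0.2,0.0005,-0.001,0.015,0],
    [-0.2,0.001,-0.001,0.015,0],
    [-0.2,0,0,0.01,0],
    [-0.2,0,0,0,0],
    [-0.2,0,0,0,0]
  ]
}}

```text
clock: 3.95
eef_pos: [523.1, -224.5, 98.6]
tool_rot: [3.132, 0.036, 2.777]
force: [0.7, 0.2, -0.4]
width: 33.8
```

```bash
python3 d.py 519 -226.5 32
```

```text
[ 523.1 -224.5   98.6] [3.132 0.036 2.777] w 33.8 q [ 0.33  0.68  0.05  1.9  -0.08  0.53  1.64] F [ 0.7  0.2 -0.4]
tool delta mm [ 5.5 -4.  66.4] axis [ 0.037 -0.004 -0.999]
```

>>> {"fn": "send_rows", "kwargs": {
  "rows": [
    [-0.2,0.004,-0.002,0,0],
    [-0.2,0.003,-0.001,0,0],
    [-0.2,0,0,0,0],
    [-0.2,0.001,0,0.012,0],
    [-0.2,0.001,0,0.012,0],
    [-0.2,0,0,0,0],
    [-0.2,0,0,0,0]
  ]
}}

```text
clock: 4.53
eef_pos: [515.6, -225.7, 77.6]
tool_rot: [3.132, 0.043, 2.776]
force: [0.2, 0.2, 0.7]
width: 34.2
```

```bash
python3 d.py 519 -226.5 32
```

```text
[ 515.6 -225.7   77.6] [3.132 0.043 2.776] w 34.2 q [ 0.34  0.71  0.04  1.93 -0.08  0.46  1.65] F [0.2 0.2 0.7]
tool delta mm [-1.5  0.1 45.8] axis [ 0.043 -0.007 -0.999]
```

>>> {"fn": "send_rows", "kwargs": {
  "rows": [
    [-0.2,0,0,0.012,0],
    [-0.2,0,0,0.012,0],
    [-0.2,0,0,0.01,0],
    [-0.2,0,0,0,0],
    [-0.2,0,0,0,0]
  ]
}}

```text
clock: 4.95
eef_pos: [518.9, -226.8, 42.3]
tool_rot: [3.133, 0.046, 2.776]
force: [-2.1, 0.7, 12.9]
width: 34.2
```

```bash
python3 d.py 519 -226.5 32;python3 - <<'E'
from h import *
a=get_image('scene')['image'];b=get_image('top')['image']
cv2.imwrite('pics/m2.png',np.hstack([cv2.resize(a[80:180,200:310],(390,355)),cv2.resize(b[170:270,360:470],(390,355))]))
E
```

```text
[ 518.9 -226.8   42.3] [3.133 0.046 2.776] w 34.2 q [ 0.35  0.77  0.03  1.94 -0.09  0.39  1.66] F [-2.1  0.7 12.9]
tool delta mm [ 0.5  0.2 10.3] axis [ 0.047 -0.008 -0.999]
```

View pics/m2.png

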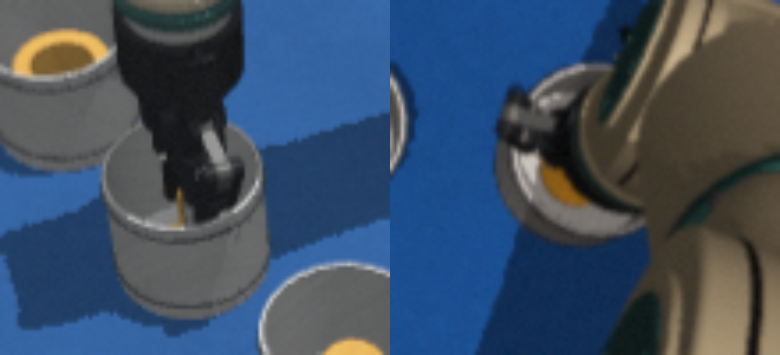

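The fingers straddle the stem, but 13 N upward shows that the knuckles probably touch the rim at around (515,120) in the right-hand crop. I'll back off a little, narrow the jaws and go lower.

>>> {"fn": "send_rows", "kwargs": {
  "rows": [
    [-0.2,0,0,-0.006,0],
    [-0.42,0,0,0,0],
    [-0.42,0,0,0,0],
    [-0.42,0,0,0,0]
  ]
}}

```text
clock: 5.38
eef_pos: [518.8, -226.8, 49.8]
tool_rot: [3.132, 0.047, 2.776]
force: [-1.1, -0.7, -0.6]
width: 25.1
```

```bash
python3 d.py 519 -226.5 32;python3 - <<'E'
from h import *
p=get_image('scene');a=p['image'];W=cloud(p);
cv2.imwrite('pics/m3.png',cv2.resize(a[80:180,200:310],(780,600)))
for r in outline_of(p,'canister')[:2]: print(np.round(r['box']),r['score'])
q=W.reshape(-1,3);q=q[(np.hypot(q[:,0]-521,q[:,1]+226)<60)&(q[:,2]>84)&(q[:,2]<92)];print(np.round(np.percentile(q,[2,98],axis=0)))
E
```

```text
[ 518.8 -226.8   49.8] [3.132 0.047 2.776] w 25.1 q [ 0.35  0.76  0.04  1.94 -0.09  0.4   1.65] F [-1.1 -0.7 -0.6]
tool delta mm [ 0.8  0.2 17.8] axis [ 0.047 -0.008 -0.999]
[227. 114. 277. 171.] 0.57
[[ 472. -275.   84.]
 [ 570. -176.   92.]]
```

View pics/m3.png

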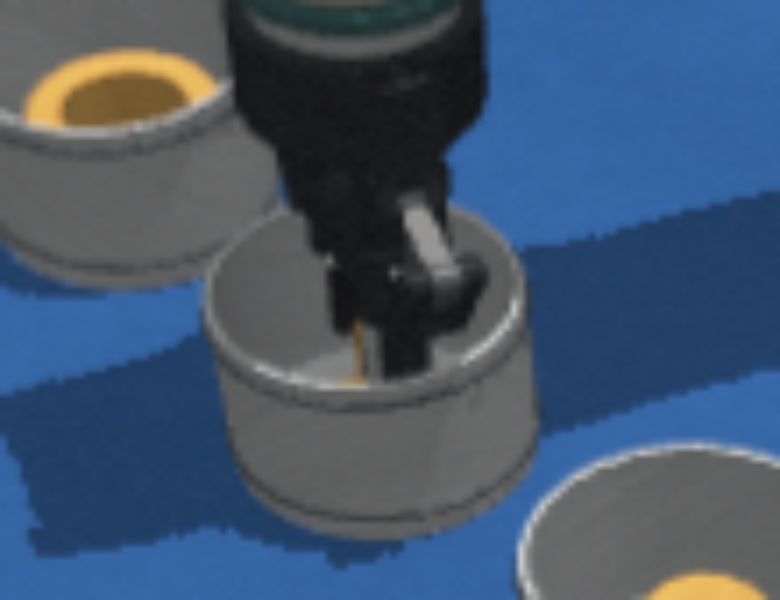

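Contact is gone, the canister hasn't moved, and the stem is between the fingers. I'll go down with the narrower jaws.

>>> {"fn": "send_rows", "kwargs": {
  "rows": [
    [-0.42,0,0,0.008,0],
    [-0.42,0,0,0.006,0],
    [-0.42,0,0,0,0],
    [-0.42,0,0,0,0]
  ]
}}

```text
clock: 5.82
eef_pos: [523.1, -226.8, 35.6]
tool_rot: [3.131, 0.054, 2.777]
force: [-0.4, 0.0, 5.1]
width: 24.7
```

```bash
python3 d.py 519 -226.5 32
```

```text
[ 523.1 -226.8   35.6] [3.131 0.054 2.777] w 24.7 q [ 0.35  0.78  0.03  1.94 -0.09  0.37  1.66] F [-0.4  0.   5.1]
tool delta mm [ 4.1 -1.2  3.4] axis [ 0.054 -0.009 -0.998]
```

>>> {"fn": "send_rows", "kwargs": {
  "rows": [
    [-0.42,0.003,0,-0.003,0],
    [-0.42,0,0,0,0],
    [-0.42,0,0,0,0],
    [-1,0,0,0,0],
    [-1,0,0,0,0],
    [-1,0,0,0,0],
    [-1,0,0,0,0],
    [-1,0,0,0,0],
    [-1,0,0,0,0]
  ]
}}

```text
clock: 6.57
eef_pos: [518.6, -226.0, 37.6]
tool_rot: [3.132, 0.052, 2.776]
force: [1.4, -0.3, 0.9]
width: 12.4
```

```bash
python3 d.py 519 -226.5 32
```

```text
[ 518.6 -226.    37.6] [3.132 0.052 2.776] w 12.4 q [ 0.35  0.78  0.03  1.95 -0.09  0.37  1.66] F [ 1.4 -0.3  0.9]
tool delta mm [-0.2 -0.4  5.6] axis [ 0.052 -0.009 -0.999]
```

>>> {"fn": "send_rows", "kwargs": {
  "rows": [
    [-1,0,0,-0.008,0],
    [-1,0,0,-0.012,0],
    [-1,0,0,-0.012,0],
    [-1,0,0,-0.012,0],
    [-1,0,0,0,0]
  ]
}}

```text
clock: 6.98
eef_pos: [512.5, -224.0, 83.5]
tool_rot: [3.132, 0.043, 2.776]
force: [0.2, 0.5, -1.3]
width: 12.2
```

```bash
python3 d.py 519 -226.5 200;python3 - <<'E'
from h import *
p=get_image('scene');a=p['image']
cv2.imwrite('pics/m4.png',cv2.resize(a[80:180,200:310],(780,600)))
E
```

```text
[ 512.5 -224.    83.5] [3.132 0.043 2.776] w 12.2 q [ 0.34  0.69  0.04  1.94 -0.08  0.47  1.65] F [ 0.2  0.5 -1.3]
tool delta mm [ -12.     1.2 -116.1] axis [ 0.044 -0.006 -0.999]
```

View pics/m4.png

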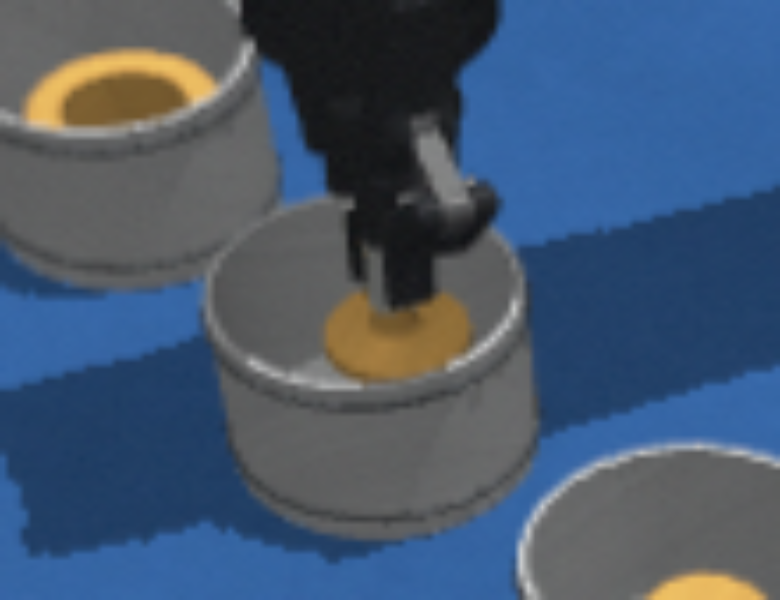

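The poppet is lifted with the grip and hangs level inside the canister. I'll keep lifting and correct the x drift (tool x −).

>>> {"fn": "send_rows", "kwargs": {
  "rows": [
    [-1,-0.003,0,-0.01,0],
    [-1,-0.003,0,-0.012,0],
    [-1,-0.002,0,-0.014,0],
    [-1,-0.001,0,-0.016,0],
    [-1,0,0,-0.02,0],
    [-1,0,0,-0.02,0],
    [-1,0,0,-0.02,0],
    [-1,0,0,-0.015,0],
    [-1,0,0,0,0],
    [-1,0,0,0,0]
  ]
}}

```text
clock: 7.87
eef_pos: [508.9, -223.6, 210.2]
tool_rot: [3.131, 0.026, 2.777]
force: [-0.4, -0.4, -2.2]
width: 12.1
```

```bash
python3 d.py 496 339 200;python3 - <<'E'
from h import *
p=get_image('scene');a=p['image']
cv2.imwrite('pics/m5.png',cv2.resize(a[40:190,190:390],(800,600)))
E
```

```text
[ 508.9 -223.6  210.2] [3.131 0.026 2.777] w 12.1 q [ 0.32  0.51  0.07  1.83 -0.06  0.78  1.64] F [-0.4 -0.4 -2.2]
tool delta mm [212.9 520.9  10.2] axis [ 0.028  0.001 -1.   ]
```

View pics/m5.png

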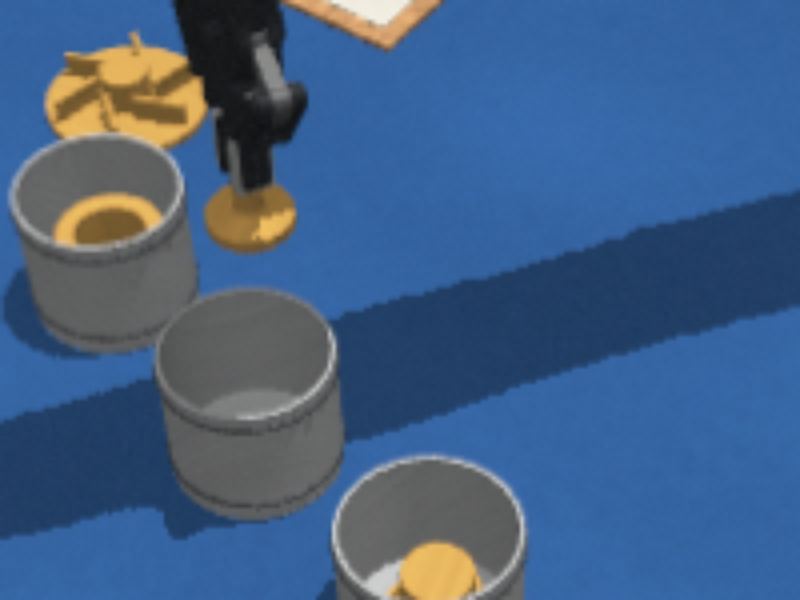

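The poppet is clear of the canister, which still stands, now empty. Next I'll carry it to the tray.

>>> {"fn": "send_rows", "kwargs": {
  "rows": [
    [-1,0.004,0.01,0,0],
    [-1,0.008,0.02,0,0],
    [-1,0.01,0.025,0,0],
    [-1,0.01,0.025,0,0],
    [-1,0.01,0.025,0,0],
    [-1,0.01,0.025,0,0],
    [-1,0.01,0.025,0,0],
    [-1,0.01,0.025,0,0],
    [-1,0.01,0.025,0,0],
    [-1,0.01,0.025,0,0],
    [-1,0.01,0.025,0,0],
    [-1,0.01,0.025,0,0]
  ]
}}

```text
clock: 8.92
eef_pos: [491.7, 92.6, 193.9]
tool_rot: [-3.141, -0.003, 2.767]
force: [-0.4, -0.5, -2.6]
width: 12.4
```

```bash
python3 d.py 496 339 200
```

```text
[491.7  92.6 193.9] [-3.141e+00 -3.000e-03  2.767e+00] w 12.4 q [-0.3   0.47  0.08  1.97 -0.06  0.71  1.01] F [-0.4 -0.5 -2.6]
tool delta mm [ 86.2 230.9  -5.9] axis [-0.003  0.001 -1.   ]
```

>>> {"fn": "send_rows", "kwargs": {
  "rows": [
    [-1,0.009,0.025,-0.002,0],
    [-1,0.009,0.025,-0.002,0],
    [-1,0.009,0.025,-0.002,0],
    [-1,0.009,0.025,-0.002,0],
    [-1,0.009,0.025,0,0],
    [-1,0.008,0.022,0,0],
    [-1,0.006,0.015,0,0],
    [-1,0.004,0.01,0,0],
    [-1,0.002,0.005,0,0],
    [-1,0,0,0,0],
    [-1,0,0,0,0]
  ]
}}

```text
clock: 9.83
eef_pos: [476.7, 303.0, 187.1]
tool_rot: [-3.126, -0.027, 2.785]
force: [-0.1, -0.8, -1.8]
width: 12.2
```

```bash
python3 d.py 496 339 80
```

```text
[476.7 303.  187.1] [-3.126 -0.027  2.785] w 12.2 q [-0.65  0.57  0.07  1.78 -0.07  0.82  0.67] F [-0.1 -0.8 -1.8]
tool delta mm [ -8.4  42.2 106.3] axis [-0.031 -0.005 -1.   ]
```

>>> {"fn": "send_rows", "kwargs": {
  "rows": [
    [-1,-0.002,0.012,0.005,0],
    [-1,-0.002,0.012,0.01,0],
    [-1,-0.002,0.01,0.015,0],
    [-1,-0.002,0.006,0.018,0],
    [-1,0,0,0.018,0],
    [-1,0,0,0.015,0],
    [-1,0,0,0.008,0],
    [-1,0,0,0,0],
    [-1,0,0,0,0]
  ]
}}

```text
clock: 10.58
eef_pos: [504.3, 331.4, 92.0]
tool_rot: [-3.125, -0.021, 2.769]
force: [0.3, -0.3, -2.8]
width: 12.4
```

```bash
python3 d.py 496 339 38;python3 - <<'E'
from h import *
p=get_image('scene');a=p['image']
cv2.imwrite('pics/m6.png',cv2.resize(a[190:350,370:530],(600,600)))
E
```

```text
[504.3 331.4  92. ] [-3.125 -0.021  2.769] w 12.4 q [-0.66  0.75  0.06  1.74 -0.08  0.68  0.65] F [ 0.3 -0.3 -2.8]
tool delta mm [ 9.3  5.  54.2] axis [-0.026 -0.008 -1.   ]
```

View pics/m6.png

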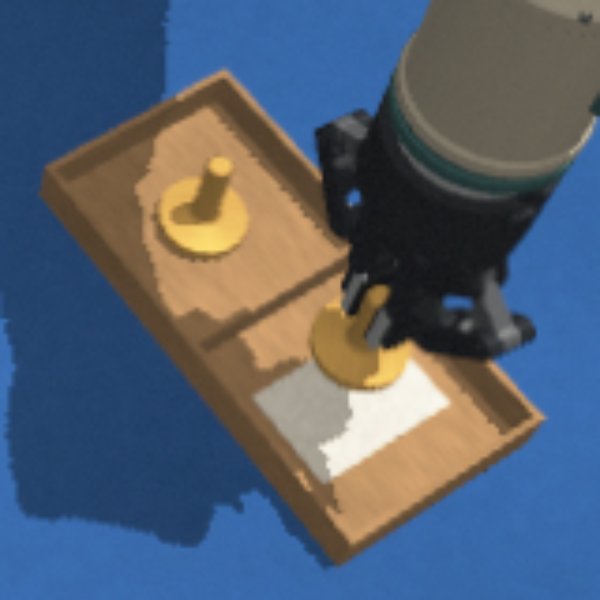

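The poppet is over the ticket and the mate stands undisturbed. I'll lower and correct about 9 mm sideways.

>>> {"fn": "send_rows", "kwargs": {
  "rows": [
    [-1,0.004,0.003,0.006,0],
    [-1,0.004,0.002,0.01,0],
    [-1,0.001,0,0.012,0],
    [-1,0,0,0.01,0],
    [-1,0,0,0.006,0],
    [-1,0,0,0,0],
    [-1,0,0,0,0]
  ]
}}

```text
clock: 11.22
eef_pos: [497.8, 342.4, 48.2]
tool_rot: [-3.132, -0.018, 2.769]
force: [0.4, -0.5, -0.7]
width: 12.0
```

```bash
python3 d.py 496 339 38
```

```text
[497.8 342.4  48.2] [-3.132 -0.018  2.769] w 12.0 q [-0.68  0.81  0.06  1.77 -0.09  0.58  0.64] F [ 0.4 -0.5 -0.7]
tool delta mm [ 0.3 -3.7 10.3] axis [-0.02  -0.002 -1.   ]
```

>>> {"fn": "send_rows", "kwargs": {
  "rows": [
    [-1,0,-0.001,0.004,0],
    [-1,0,-0.001,0.003,0],
    [-1,0,0,0.002,0],
    [-1,0,0,0,0]
  ]
}}

```text
clock: 11.55
eef_pos: [497.7, 340.7, 39.4]
tool_rot: [-3.134, -0.016, 2.769]
force: [-0.2, -0.8, -2.0]
width: 11.9
```

```bash
python3 d.py 496 339 38;python3 - <<'E'
from h import *
p=get_image('scene');a=p['image']
cv2.imwrite('pics/m7.png',cv2.resize(a[220:330,400:510],(600,600)))
E
```

```text
[497.7 340.7  39.4] [-3.134 -0.016  2.769] w 11.9 q [-0.67  0.83  0.05  1.77 -0.09  0.56  0.64] F [-0.2 -0.8 -2. ]
tool delta mm [ 0.9 -2.1  1.4] axis [-0.018 -0.002 -1.   ]
```

View pics/m7.png

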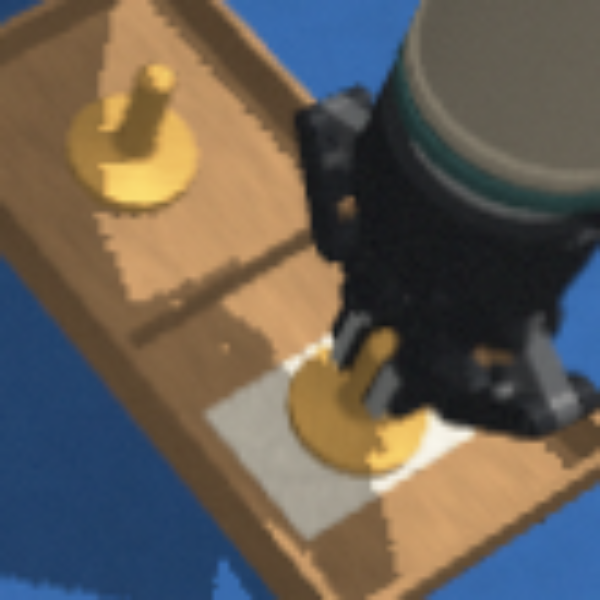

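The poppet hangs just above the ticket. I'll ease down until a contact force shows.

>>> {"fn": "send_rows", "kwargs": {
  "rows": [
    [-1,0,0,0.002,0],
    [-1,0,0,0.001,0],
    [-1,0,0,0,0]
  ]
}}

```text
clock: 11.85
eef_pos: [498.2, 341.1, 39.4]
tool_rot: [-3.135, -0.016, 2.768]
force: [0.3, -0.2, -1.1]
width: 12.3
```

>>> {"fn": "send_rows", "kwargs": {
  "rows": [
    [-1,0,0,0.003,0],
    [-1,0,0,0.002,0],
    [-1,0,0,0,0]
  ]
}}

```text
clock: 12.1
eef_pos: [498.6, 341.8, 39.5]
tool_rot: [-3.138, -0.015, 2.768]
force: [0.7, 0.5, -3.4]
width: 11.9
```

>>> {"fn": "send_rows", "kwargs": {
  "rows": [
    [-1,0,0,0.004,0],
    [-1,0,0,0.003,0]
  ]
}}

```text
clock: 12.27
eef_pos: [498.5, 342.8, 38.2]
tool_rot: [-3.14, -0.016, 2.768]
force: [-7.8, -5.7, 30.5]
width: 11.9
```

```bash
python3 d.py 496 339 36;python3 - <<'E'
from h import *
s=read_state();print(s['tau'],s['force'])
p=get_image('scene');a=p['image'];p2=get_image('top')
cv2.imwrite('pics/m8.png',np.hstack([cv2.resize(a[220:330,400:510],(400,400)),cv2.resize(p2['image'][190:290,130:230],(400,400))]))
E
```

```text
[498.5 342.8  38.2] [-3.14  -0.016  2.768] w 11.9 q [-0.67  0.83  0.05  1.77 -0.1   0.55  0.64] F [-7.8 -5.7 30.5]
tool delta mm [ 0.9 -4.5  2.2] axis [-0.016  0.004 -1.   ]
[ -0.60655553 -41.79868698   0.39846542 -12.02345431  -0.31338422
  -3.17245893   0.05575486] [-7.79948408 -5.73673496 30.50034271]
```

View pics/m8.png

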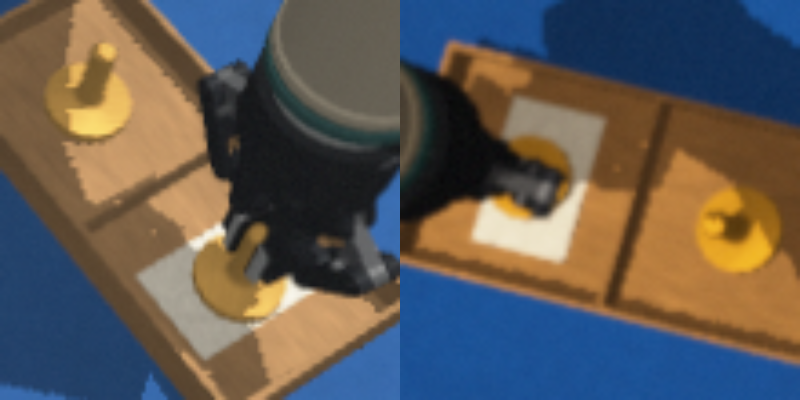

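Contact with the floor is clear (30 N), and both pictures show the poppet on the ticket. I'll relax the push, then release.

>>> {"fn": "send_rows", "kwargs": {
  "rows": [
    [-1,0,0,-0.001,0],
    [-1,0,0,0,0]
  ]
}}

```text
clock: 12.53
eef_pos: [499.4, 343.1, 40.9]
tool_rot: [3.141, -0.014, 2.768]
force: [-0.2, 0.2, -1.8]
width: 11.9
```

>>> {"fn": "send_rows", "kwargs": {
  "rows": [
    [-1,0,0,0.003,0],
    [-1,0,0,0,0]
  ]
}}

```text
clock: 12.7
eef_pos: [499.7, 343.7, 38.6]
tool_rot: [3.14, -0.014, 2.768]
force: [-2.5, -1.5, 6.6]
width: 11.9
```

Light contact at 7 N, so I'll release here.

>>> {"fn": "send_rows", "kwargs": {
  "rows": [
    [-0.75,0,0,0,0],
    [-0.5,0,0,0,0],
    [-0.3,0,0,0,0],
    [-0.2,0,0,0,0],
    [-0.1,0,0,0,0],
    [-0.1,0,0,0,0]
  ]
}}

```text
clock: 13.2
eef_pos: [499.7, 343.9, 36.0]
tool_rot: [3.141, -0.014, 2.768]
force: [-0.5, -0.2, 0.3]
width: 38.3
```

```bash
python3 d.py 496 339 150;python3 - <<'E'
from h import *
p=get_image('scene');a=p['image'];p2=get_image('top')
cv2.imwrite('pics/m9.png',np.hstack([cv2.resize(a[220:330,400:510],(400,400)),cv2.resize(p2['image'][190:290,130:230],(400,400))]))
E
```

```text
[499.7 343.9  36. ] [ 3.141 -0.014  2.768] w 38.3 q [-0.67  0.83  0.05  1.77 -0.1   0.55  0.64] F [-0.5 -0.2  0.3]
tool delta mm [   3.2   -5.8 -114. ] axis [-0.013  0.006 -1.   ]
```

View pics/m9.png

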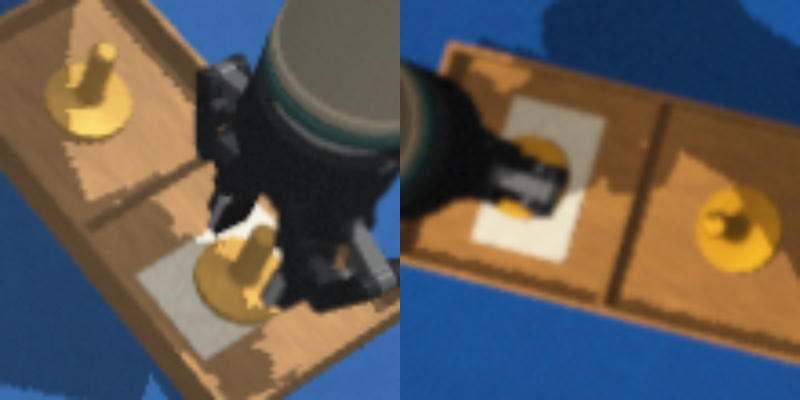

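The poppet stands free between the open fingers. I'll withdraw upward.

>>> {"fn": "send_rows", "kwargs": {
  "rows": [
    [-0.1,0,0,-0.008,0],
    [-0.1,0,0,-0.012,0],
    [-0.1,0,0,-0.015,0],
    [-0.1,0,0,-0.018,0],
    [-0.1,0,0,-0.02,0],
    [-0.1,0,0,-0.02,0],
    [-0.1,0,0,-0.02,0],
    [-0.1,0,0,-0.02,0],
    [-0.1,0,0,-0.02,0],
    [-0.1,0,0,0,0]
  ]
}}

```text
clock: 14.13
eef_pos: [502.1, 342.7, 205.0]
tool_rot: [3.137, -0.012, 2.767]
force: [1.8, -0.2, -0.1]
width: 38.1
```

>>> {"fn": "send_rows", "kwargs": {
  "rows": [
    [-0.1,0.01,0.015,-0.01,0],
    [-0.1,0.01,0.025,0,0],
    [-0.1,0.01,0.025,0,0],
    [-0.1,0.01,0.025,0,0],
    [-0.1,0.01,0.025,0,0],
    [-0.1,0,0.015,0,0],
    [-0.1,0,0,0,0],
    [-0.1,0,0,0,0],
    [-0.1,0,0,0,0]
  ]
}}

```text
clock: 14.88
eef_pos: [503.7, 484.4, 226.2]
tool_rot: [3.131, -0.008, 2.762]
force: [-0.3, 0.1, -0.7]
width: 38.5
```

```bash
python3 d.py 496 339 150;python3 - <<'E'
from h import *
p=get_image('scene');p2=get_image('top')
cv2.imwrite('pics/m10.png',np.hstack([cv2.resize(p['image'],(0,0),fx=.62,fy=.62)[:240],cv2.resize(p2['image'],(0,0),fx=.62,fy=.62)[:240]]))
cv2.imwrite('pics/m11.png',np.hstack([cv2.resize(p['image'][220:330,400:510],(400,400)),cv2.resize(p2['image'][190:290,130:230],(400,400))]))
for x in(p,p2):
    P=cloud(x).reshape(-1,3);P=P[~np.isnan(P[:,0])]
    for c in((496,339),(465,220)):
        m=P[np.hypot(P[:,0]-c[0],P[:,1]-c[1])<45]
        print('top',np.round(m[(m[:,2]>55)&(m[:,2]<75)].mean(0),1),'disc',np.round(m[(m[:,2]>11.5)&(m[:,2]<18)].mean(0),1))
    q=P[(np.hypot(P[:,0]-521,P[:,1]+226)<62)&(P[:,2]>83)];print('rim',np.round(np.percentile(q,[2,98],axis=0)))
E
```

```text
[503.7 484.4 226.2] [ 3.131 -0.008  2.762] w 38.5 q [-0.85  0.71  0.09  1.38 -0.08  1.06  0.45] F [-0.3  0.1 -0.7]
tool delta mm [ -47.3 -138.7   74.4] axis [-0.003  0.013 -1.   ]
top [499.4 343.9  64.4] disc [502.4 344.8  15.7]
top [466.4 222.   64.1] disc [469.1 223.7  15.9]
rim [[ 472. -275.   83.]
 [ 571. -176.   93.]]
top [497.2 342.4  63.9] disc [496.6 339.6  15.1]
top [463.8 219.2  64.3] disc [463.1 218.1  15.2]
rim [[ 471. -276.   84.]
 [ 570. -177.   91.]]
```

View pics/m10.png

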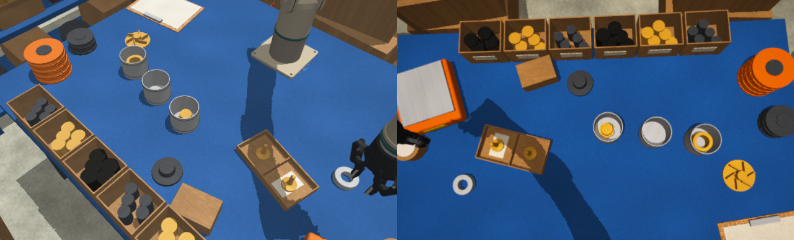

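View pics/m11.png

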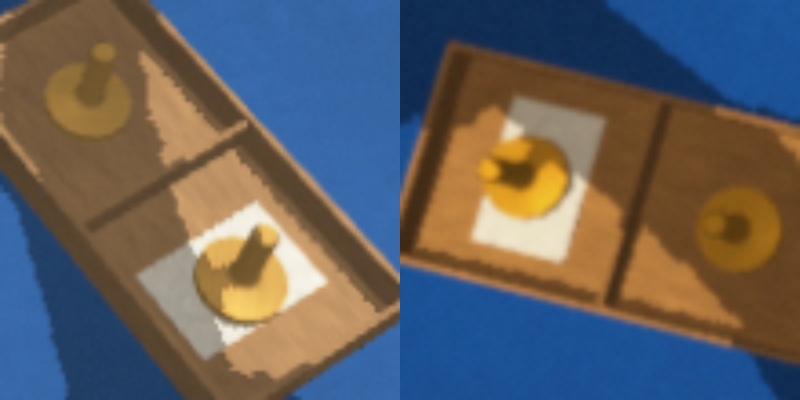

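The poppet stands upright on the ticket. The mate and canister are unmoved, and the gripper is clear. I'm handing in.

```bash
python3 -c "
from cell import finish_job
print(finish_job())"
```

```text
the job is handed in; nothing more can be done
None
```

I took the poppet from the middle canister, set it down standing on the ticket in the tray's empty compartment, released it, withdrew, and handed the job in at about 15 s.

**Final checks:**
- **Poppet:** it stands upright about 3 to 6 mm from the ticket's centre. Its stem top measures about 64 mm high, against 65 mm expected.
- **Other poppet and canister:** the stem top and rim measure where they did at the start.
- **Gripper:** it is clear of everything, about 145 mm from the ticket and 226 mm up.

**Not quite as planned:**
- **Canister contact:** while reaching in, the tool met about 13 N, probably the finger knuckles on the canister rim. I backed off, narrowed the jaws and went lower. The canister did not move.
- **Set-down push:** the poppet was pressed onto the tray floor with about 30 N for a moment. I eased this to about 7 N before opening the fingers.
- **Camera disagreement:** the two cameras differ by about 3 mm in stem position, which is within the tolerances.

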